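# Slide the stock box to the reading place and hold the scanner over its label

## Robot

A 6-joint arm with a two-finger parallel gripper is mounted at the origin on the work surface. World frame = base frame: x ahead of the robot, y to its left, z up, the work surface at z = 0. Lengths are in m, angles in rad, forces in N, time in s.
With the tool pointing down it reaches from about 0.35 to 0.875 m from the base axis. Payload 4.2 kg.
Tool frame: the origin (TCP) lies at the very end of the fingers, on their centre line; the grasp point (between the pads) lies 19 mm behind it; z points along the fingers, y is the line along which they close (so a half turn about z gives the same grasp; the last joint's range is limited). The gripper opens to 85 mm and grips with 20 to 120 N. Pads are 22 mm wide; open, the fingers measure 114 mm over their backs; the gripper's body (76 mm by 85 mm) begins 54 mm behind the grasp point. The pads swing forward as they close: fully open they stand 13 mm farther back than shut.
Start: joints at [0.259, 0.385, 0.008, 0, -1.194, -0.259], TCP at [0.625, 0, 0.191] pointing down, gripper open.
Joint ranges: [-3.14, 3.14], [-1.21, 2.06], [-1.07, 1.41], [-3.16, 2.05], [-2.99, -0.16], [-3.1, 3.1]. Speed limits (rad/s): [2.79, 2.79, 3.14, 3.14, 3.14, 3.14].

## Interface

Orientations are given as a rotation vector (axis times angle).
In Python, from plant import sensors, viewer, ctrl gives the robot as it stands.
- The arm moves only by the tool servo_tool, never from a script. Its argument "deltas" is a list of rows, each an object of numbers: "grip": the opening, from 0 (shut) to 1 (fully open); "x", "y", "z": the shift along the world's x, y, z in mm; "roll": the turn about the world's z in rad. A call has 1 to 5 rows; each row is the pose to reach, as a shift and turn from the pose commanded when the call began; what a row does not reach only later rows make up. A row lasts 1/10 s, in which the tool goes at most 50 mm and 8.59 degrees, less where a joint would pass 70% of its speed; a pose out of reach is approached as far as the arm can. A call with a gripper value outside its range is refused whole. The fingers move at their own pace and stop on an object; "squeeze" is the grip in N (left out, the last holds). Time passes only in rows, so rows that repeat a pose let the fingers close. It gives the time, the measured TCP pose, the force, the opening and the grip force at its end, in the units of the state.
- sensors.get_obs(): the state, without advancing time (a new reading comes with each control period).
- viewer.grab_frame(name): name is "scene" or "side" or "wrist"; returns (picture, depth): 384x512x3 uint8, blue, green, red; 384x512 float32, m along the optical axis (not along the pixel's ray), 0 where there is no reading.
- viewer.calibration(name): a dict with "fovy" (degrees; the focal length in pixels is half the picture's height over the tangent of half this angle, whatever the lens; pixels are square), "cx", "cy" (the principal point, pixels), "eye" and "orientation" of the camera in the world. Camera axes: x right, y down, z forward; pixel columns grow to the right and rows downward; lengths in m; the calibration is good to about 2 mm. The wrist camera is an equidistant fisheye: a pixel r from the principal point sees the ray r / f radians off the axis. A picture is of the moment at which its call begins: read the wrist's pose just before it. calibration takes no time and is no camera call; for the wrist camera it gives the pose at the moment of the call.
- ctrl.finish_job(): hands the job in; it is judged then, once.
The state is a dict: "clock": time; "joint_positions": joint angles; "joint_vel": joint speeds; "joint_torque": joint torques, N m; "eef_pos": TCP position; "tool_rot": TCP orientation; "force": force on the tool from outside, world axes, zero at the start; "ft_torque": the same for the moment, N m; "width": opening from 0.0 (shut) to 1.0 (fully open); "grasp_force": force on a finger pad.
Only numpy, scipy, OpenCV 4.12 (cv2) and the standard library are available. Lean on these libraries where they do the work, as an engineer would, in place of code of your own. Each camera call takes 0.05 s, during which the arm holds its last target. There are 200 camera calls.

## Task

Slide the labelled stock box sideways, without lifting it off the bench, from the taped outline it stands in to squarely inside the empty one beside it, and let go of it. Then draw the cordless scanner up out of its stand, turn it until its window faces straight down, and finish while still holding it steady in the air, with the window about 10 cm above the middle of the label on the box's lid. Leave everything else where it is.

Things in the scene. Friction and masses are not known exactly. Their poses are not given: they have to be found in the camera images.
- stock_box: Loose translucent tub with a white lid, 170 (x) x 130 (y) x 54 mm to the top of the lid, 0.4 to 0.85 kg, slides on the bench (pushed high up on one side it can tip). Origin at the centre of its underside; z up. A grey carrying bar stands on the lid on its -x half, a white barcode label lies on its +x half.
- box_bar (a point): Centre of the box's carrying bar: a straight bar along the box's x, 64 long x 18 wide (y) x 18 mm high, its centre 77 mm above the box's underside and 25 mm towards -x from the middle; its top is 86 mm above the bench, 32 mm above the lid; two posts (also 18 wide) join it to the lid. Free on both sides.
- label (a point): Middle of the paper barcode label (52 x 76 mm) on top of the lid, 48 mm from the box's middle towards its +x and 55 mm above its underside.
- place_from: White tape outline flat on the green mat in which the box stands at the start, inside 194 (x) x 154 (y) mm, tape 12 mm wide. Origin at its centre on the bench, x along the long side.
- place_to: The empty white tape outline beside it, same size (12 mm to spare on every side of the box). Origin at its centre on the bench, x along the long side; the box goes here with its x along this x (label at the +x end, as it already lies to within 0.4 rad).
- stand: Fixed scanner stand: dark round foot 120 mm across, a neck and a grey leaning holster (inside 38 x 32 mm, 50 mm deep) into which the scanner's handle drops. Origin at the centre of the foot on the bench; its front (the way the scanner looks) is its -x. The scanner comes free when drawn 50 mm along its own z; the holster's mouth is 76 mm below the scanner's origin, along the handle.
- scanner: Dark cordless pistol scanner, 0.14 to 0.2 kg. Origin in the middle of the head's grip part: flat parallel sides 44 mm apart (y), x -28 to +35, z -20 to +20 mm; pinch it there across y. Own x points out of the window, z out of the back of the head. Handle 34 (x) x 28 mm, along -z from -20 to -125 mm, at x -25 to +9. In the stand: origin 145 mm up, x to the stand's front and 41 degrees down.
- window (a point): Centre of the scanner's dark window on the front of its nose, 55 mm from the scanner's origin along its x. The nose is 58 mm wide (y) x 47 mm (z) and reaches from x +35 to +55 mm; the trigger sits in front of the handle.
- tape_dispenser: Bystander, fixed: dark weighted tape dispenser 150 x 52 x 100 mm, origin at the centre of its underside.
- tape_roll: Bystander: roll of tape lying flat, 94 mm across, 24 mm high.
- label_roll: Bystander: roll of labels standing on its end face, 76 mm across, 40 mm high.
- hole_punch: Bystander: hole punch, 95 x 60 x 60 mm.
- box_cutter: Bystander: box cutter lying flat, 145 x 20 x 12 mm.
- marker: Bystander: thick marker pen lying, 128 x 16 mm.
- pouches: Bystander: stack of laminating pouches, 105 x 148 x 22 mm.
- small_box: Bystander: small lidded box without bar or label, 88 x 68 x 48 mm.
There are look-alikes about, which are no part of the job. Leave any blue look-alike of the stock_box alone.

How it is judged:
By the outcome, as a careful person would: the job done as asked, in the order asked, and still so for the second after the job is handed in, while the arm keeps its last pose, push and grip.
It also fails if it takes over 51 s, if anything falls off the work surface, if the arm or the gripper's body presses on something with over 40 N, if the wrist force passes 120 N, or if a joint passes its speed limit or range.

## Working session

There is one attempt and no reset: what is moved stays moved. The work goes in short steps, Python scripts to look and compute and a tool call to move; the robot and the scene stay as the last step left them, time stands still between calls to the robot, and variables do not carry over. Pictures are saved under pics/ and viewed, at most 10 in all, crops included, and the job is handed in when it is done.

Besides the shell and the picture viewer there is one more tool, called after "Call:" by a JSON object that holds its "fn" and its "kwargs". servo_tool: Moves the arm, as the interface text tells. Its arguments: {"type":"object","properties":{"deltas":{"type":"array","items":{"type":"object","properties":{"grip":{"type":"number"},"x":{"type":"number"},"y":{"type":"number"},"z":{"type":"number"},"roll":{"type":"number"}}}},"squeeze":{"type":"number"}},"required":["deltas"]}

```bash
mkdir -p pics; ls; cat > h.py <<'E'
import numpy as np, cv2
from plant import sensors, viewer, ctrl
from scipy.spatial.transform import Rotation as R
def rot(o):
    o=np.array(o,float)
    return o if o.shape==(3,3) else R.from_rotvec(o).as_matrix()
def grab(n,f):
    c=viewer.calibration(n); im,d=viewer.grab_frame(n)
    cv2.imwrite(f'pics/{f}.png',im); np.savez(f'{f}.npz',im=im,d=d,eye=c['eye'],R=rot(c['orientation']),f=192/np.tan(np.radians(c['fovy'])/2),cx=c['cx'],cy=c['cy'],fish=(n=='wrist'))
    return load(f)
def load(f): return dict(np.load(f'{f}.npz'))
def rays(c,u,v):
    u=np.asarray(u,float);v=np.asarray(v,float)
    x=(u-c['cx'])/c['f'];y=(v-c['cy'])/c['f']
    if c['fish']:
        r=np.hypot(x,y)+1e-12; s=np.tan(r)/r; x=x*s;y=y*s
    return np.stack([x,y,np.ones_like(x)],-1)
def world(c,u,v,d): return rays(c,u,v)*np.asarray(d)[...,None]@c['R'].T+c['eye']
def cloud(c):
    v,u=np.mgrid[0:384,0:512]; return world(c,u,v,c['d'])
def onplane(c,u,v,z):
    r=rays(c,u,v)@c['R'].T; return c['eye']+r*((z-c['eye'][2])/r[...,2])[...,None]
E
python3 - <<'E'
from h import *
print({k:np.round(v,3) for k,v in sensors.get_obs().items()})
print(viewer.calibration('scene'),viewer.calibration('side'),viewer.calibration('wrist'))
ims=[grab(n,n+'0')['im'] for n in('scene','side','wrist')]
E
```

```text
pics
{'clock': np.float64(0.0), 'joint_positions': array([ 2.590e-01,  3.860e-01,  7.000e-03, -1.000e-03, -1.194e+00,
       -2.590e-01]), 'joint_vel': array([-0.001,  0.   , -0.002,  0.001, -0.002,  0.   ]), 'joint_torque': array([-1.0000e-03, -3.9229e+01,  1.8840e+01,  4.1860e+00, -5.0000e-03,
        0.0000e+00]), 'eef_pos': array([0.624, 0.   , 0.19 ]), 'tool_rot': array([ 2.22e+00, -2.22e+00, -2.00e-03]), 'force': array([ 0.291, -0.469,  0.359]), 'ft_torque': array([-0.007, -0.013, -0.016]), 'grasp_force': np.float64(0.0), 'width': np.float64(1.001)}
{'fovy': 42.610144003776036, 'cx': 255.0765392652855, 'cy': 197.21838470348217, 'eye': array([ 1.43429908, -0.30119937,  1.34058722]), 'orientation': array([-2.03736875, -1.48348488,  0.54305941])} {'fovy': 42.94192001028112, 'cx': 265.4096448149785, 'cy': 189.78860474873863, 'eye': array([ 0.34357202, -1.14074284,  1.01391414]), 'orientation': array([-2.25522446,  0.08229696, -0.04706809])} {'fovy': 65.70646984690485, 'cx': 252.99110083857994, 'cy': 186.84672882110135, 'eye': array([ 0.62540828, -0.0704578 ,  0.37297879]), 'orientation': array([-1.30243794e-03, -3.10898013e+00, -4.35775086e-01])}
```

View pics/scene0.png

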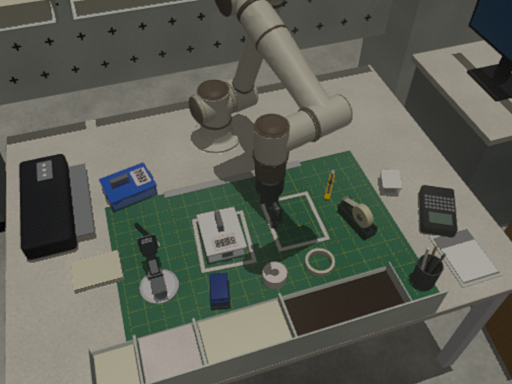

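View pics/side0.png

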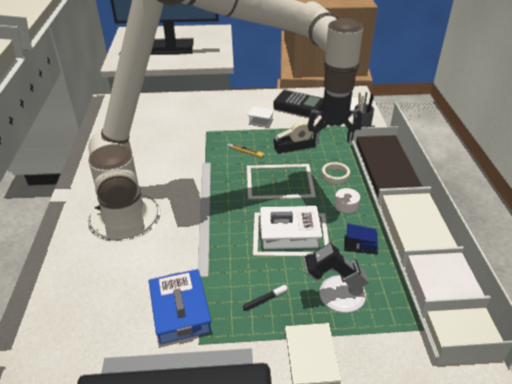

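View pics/wrist0.png

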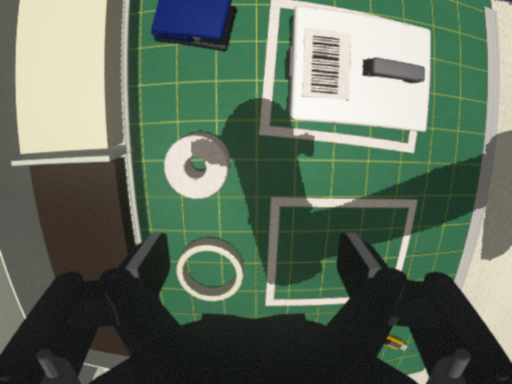

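The scene shows the white box at (222,235), the empty outline at (295,220), and the scanner in its stand at (155,275), looking towards the robot. The wrist view shows the bar at (393,70) and the empty outline centred near (340,252). Next I measure these.

```bash
cat > meas.py <<'E'
from h import *
import sys
def rect(p):
    (c,s,a)=cv2.minAreaRect((p[:,:2]*1000).astype(np.float32))
    if s[0]<s[1]: s=s[::-1];a+=90
    a=(a+90)%180-90
    return np.round(c,1),np.round(s,1),round(a,1)
def report(f,tape=True):
    c=load(f);P=cloud(c);g=c['im'].astype(int);ok=c['d']>0
    x,y,z=P[...,0],P[...,1],P[...,2]
    reg=ok&(x>.33)&(x<.8)&(y>-.4)&(y<.25)
    hsv=cv2.cvtColor(c['im'],cv2.COLOR_BGR2HSV)
    white=(hsv[...,1]<70)&(hsv[...,2]>100)
    def comps(m,n,name):
        k,l,st,_=cv2.connectedComponentsWithStats(m.astype(np.uint8))
        for i in range(1,k):
            if st[i,4]>n:
                p=P[l==i];print(f,name,st[i,:2]+st[i,2:4]//2,st[i,4],*rect(p),'z',np.round(np.percentile(p[:,2],[5,50,95])*1000,1))
    comps(reg&(z>.045)&(z<.062)&white,100,'lid')
    comps(reg&(z>.075)&(z<.095),20,'bar')
    if tape: comps(reg&(abs(z)<.012)&white,100,'tape')
    comps(reg&(z>.1)&(z<.2)&(y<-.2),30,'scan')
if __name__=='__main__':
    for f in sys.argv[1:]: report(f)
E
python3 meas.py scene0 side0 wrist0
```

```text
scene0 lid [222 231] 1460 [ 495.1 -114.5] [176.5 129.8] -2.6 z [48.7 53.6 58.5]
scene0 lid [232 314] 179 [ 795.  -161.5] [201.3   9.9] -89.9 z [53.4 57.9 60.3]
scene0 bar [219 220] 100 [ 474.1 -113.5] [65.6 18.4] -2.9 z [77.4 85.4 89. ]
scene0 bar [158 285] 111 [ 652.5 -345.4] [38.9 30.2] 77.7 z [76.  84.8 93.6]
scene0 tape [304 217] 349 [491.5 178. ] [229.5 112.4] -1.2 z [-5.1  0.4  5.3]
scene0 tape [244 231] 193 [481.6 -27.9] [179.7  24.3] -2.2 z [-4.   0.9  5.1]
scene0 tape [217 245] 429 [ 495.8 -135.6] [225.5 136.1] -4.5 z [-4.5  0.9  5.5]
scene0 tape [168 286] 203 [ 617.  -315.9] [123.   57.6] -19.4 z [ 2.4  8.8 11.8]
scene0 tape [148 289] 124 [ 611.2 -384.5] [102.9  31.7] 2.9 z [ 2.5  9.4 11.8]
scene0 scan [150 257] 620 [ 571.  -344.9] [143.5  58. ] 2.3 z [103.1 138.2 175.1]
side0 lid [393 222] 244 [ 791.7 -132.8] [235.3  16.9] -89.7 z [45.9 56.9 60.9]
side0 lid [291 223] 1709 [ 498.2 -115. ] [174.  136.9] -2.7 z [49.1 53.7 57.4]
side0 lid [414 274] 147 [ 795.6 -334. ] [131.1  16.3] -86.2 z [45.9 53.5 61.4]
side0 bar [282 215] 150 [ 472.9 -115.2] [61.  24.3] -1.8 z [75.8 84.3 8
[... 630 characters left out ...]
ape [335 293] 271 [ 584.  -340.2] [122.6  68.2] -87.4 z [-0.7  7.9 11.7]
side0 tape [357 298] 135 [ 655.5 -364.6] [88.5 29.7] 49.7 z [-1.2  7.2 11.5]
side0 scan [332 261] 1170 [ 572.1 -349.1] [138.9  59.2] 0.5 z [104.5 137.3 173. ]
wrist0 lid [105  74] 1461 [ 795.9 -116.5] [177.5   8.2] 90.0 z [46.6 58.2 60.2]
wrist0 lid [361  69] 13944 [ 497.3 -115.5] [176.4 130.8] -1.9 z [52.5 54.2 55.7]
wrist0 bar [397  70] 965 [ 473.6 -114.7] [63.5 18.9] -2.0 z [78.8 85.8 87.2]
wrist0 bar [103 159] 38 [791.3 -18.3] [16.   5.7] -1.4 z [75.1 75.4 76.4]
wrist0 tape [339  77] 3651 [ 500.7 -112.2] [222.  181.6] -4.9 z [-0.   1.4  2.8]
wrist0 tape [341 252] 3103 [493.7 143.4] [221.6 183.9] -2.3 z [0.4 1.6 2.8]
```

Call:
{"fn": "servo_tool", "kwargs": {"deltas": [{"x": -30,"y": -23,"roll": 0.145},{"x": -60,"y": -46,"roll": 0.29},{"x": -90,"y": -69,"roll": 0.435},{"x": -120,"y": -92,"roll": 0.58},{"x": -150,"y": -115,"roll": 0.725,"grip": 1}], "squeeze": 50}}

```text
invalid input
```

Call:
{"fn": "servo_tool", "kwargs": {"deltas": [{"roll": 0.145},{"roll": 0.29},{"roll": 0.435,"z": -10},{"roll": 0.58,"z": -20},{"roll": 0.725,"z": -30}]}}

```text
invalid input
```

Call:
{"fn": "servo_tool", "kwargs": {"deltas": [{"roll": 0.085,"z": -10},{"roll": 0.085,"z": -20},{"roll": 0.085,"z": -20}]}}

```text
invalid input
```

```bash
python3 - <<'E'
from h import *
import meas
c=grab('wrist','wrist1');meas.report('wrist1',False)
o=sensors.get_obs();print(np.round(o['eef_pos'],4),rot(o['tool_rot']).round(3)[:,1],o['joint_positions'].round(2))
# tape yaw of place_to from wrist0, inner dark rectangle edges
c=load('wrist0');P=cloud(c)
hsv=cv2.cvtColor(c['im'],cv2.COLOR_BGR2HSV)
m=(hsv[...,1]<70)&(hsv[...,2]>100)
v,u=np.nonzero(m);p=onplane(c,u,v,0.001)*1000
p=p[(abs(p[:,0]-494)<130)&(abs(p[:,1]-142)<105)]
from scipy.optimize import minimize
def cost(q):
    a=q[2];d=p[:,:2]-q[:2];X=abs(d[:,0]*np.cos(a)+d[:,1]*np.sin(a));Y=abs(-d[:,0]*np.sin(a)+d[:,1]*np.cos(a))
    e=np.minimum(np.hypot(X-103,np.maximum(Y-83,0)),np.hypot(Y-83,np.maximum(X-103,0)));return np.minimum(e,15).sum()
r=minimize(cost,[494,142,-.035],method='Nelder-Mead',options=dict(initial_simplex=[[494,142,-.035],[500,142,0],[490,147,-.05],[494,140,.02]]));print(r.x,r.fun/len(p))
E
```

```text
wrist1 lid [105  74] 1462 [ 795.8 -116.4] [177.4   8.3] 90.0 z [46.7 58.1 60. ]
wrist1 lid [361  69] 13927 [ 497.4 -115.5] [176.2 130.7] -2.0 z [52.6 54.3 55.7]
wrist1 bar [397  70] 962 [ 473.6 -114.4] [64.3 18.8] -1.7 z [79.8 85.8 87.2]
wrist1 bar [103 159] 44 [791.4 -18.2] [16.2  5.8] -2.3 z [75.1 75.5 76.1]
[0.6246 0.     0.1907] [-1.     0.     0.001] [ 0.26  0.39  0.01 -0.   -1.19 -0.26]
[ 4.94717228e+02  1.41494443e+02 -2.42003226e-02] 3.3793095427052693
```

Call:
{"fn": "servo_tool", "kwargs": {"deltas": [{"x": -30,"y": -23,"z": 0,"roll": 0.145,"grip": 1},{"x": -60,"y": -46,"z": 0,"roll": 0.29,"grip": 1},{"x": -90,"y": -69,"z": 0,"roll": 0.435,"grip": 1},{"x": -120,"y": -92,"z": 0,"roll": 0.58,"grip": 1},{"x": -150,"y": -115,"z": 0,"roll": 0.725,"grip": 1}], "squeeze": 50}}

```text
clock: 0.7
eef_pos: [0.4735, -0.1157, 0.1913]
tool_rot: [2.869, -1.28, -0.0]
force: [0.1, -0.9, -0.2]
width: 1.0
grasp_force: 0.0
```

Call:
{"fn": "servo_tool", "kwargs": {"deltas": [{"x": 0,"y": 0,"z": 0,"roll": 0.145,"grip": 1},{"x": 0,"y": 0,"z": 0,"roll": 0.29,"grip": 1},{"x": 0,"y": 0,"z": -10,"roll": 0.435,"grip": 1},{"x": 0,"y": 0,"z": -20,"roll": 0.58,"grip": 1},{"x": 0,"y": 0,"z": -30,"roll": 0.725,"grip": 1}]}}

```text
clock: 1.2
eef_pos: [0.4748, -0.115, 0.1611]
tool_rot: [-3.136, 0.181, -0.0]
force: [-0.1, 0.9, -0.4]
width: 0.998
grasp_force: 0.0
```

Call:
{"fn": "servo_tool", "kwargs": {"deltas": [{"x": 0,"y": 0,"z": -30,"roll": 0.085,"grip": 1},{"x": 0,"y": 0,"z": -60,"roll": 0.085,"grip": 1},{"x": 0,"y": 0,"z": -90,"roll": 0.085,"grip": 1},{"x": 0,"y": 0,"z": -101,"roll": 0.085,"grip": 1},{"x": 0,"y": 0,"z": -101,"roll": 0.085,"grip": 1}]}}

```text
clock: 1.7
eef_pos: [0.4739, -0.1151, 0.0591]
tool_rot: [3.141, -0.056, -0.006]
force: [0.3, 0.3, 1.3]
width: 1.0
grasp_force: 0.0
```

Call:
{"fn": "servo_tool", "kwargs": {"deltas": [{"x": 0,"y": 0,"z": 1,"roll": 0,"grip": 0.5},{"x": 0,"y": 0,"z": 1,"roll": 0,"grip": 0.1},{"x": 0,"y": 0,"z": 1,"roll": 0,"grip": 0},{"x": 0,"y": 0,"z": 1,"roll": 0,"grip": 0},{"x": 0,"y": 0,"z": 1,"roll": 0,"grip": 0}]}}

```text
clock: 2.2
eef_pos: [0.4752, -0.115, 0.0619]
tool_rot: [-3.141, 0.056, -0.002]
force: [-0.0, 0.5, 0.5]
width: 0.144
grasp_force: 0.0
```

Call:
{"fn": "servo_tool", "kwargs": {"deltas": [{"x": 0,"y": 0,"z": -1,"roll": 0,"grip": 0},{"x": 0,"y": 0,"z": -1,"roll": 0,"grip": 0},{"x": 0,"y": 0,"z": -1,"roll": 0,"grip": 0}]}}

```text
clock: 2.5
eef_pos: [0.4749, -0.115, 0.0603]
tool_rot: [3.141, -0.056, -0.0]
force: [-0.7, -0.1, -0.8]
width: 0.002
grasp_force: 0.0
```

```bash
python3 - <<'E'
from h import *
import meas
a=grab('side','side2');b=grab('wrist','wrist2');grab('scene','scene2')
meas.report('wrist2',False);meas.report('side2',False);meas.report('scene2',False)
s=cv2.resize(a['im'][150:290,210:370],None,fx=2.5,fy=2.5)
w=cv2.resize(b['im'],(400,300));s=s[:350]
o=np.zeros((350,800,3),np.uint8);o[:350,:400]=s;o[:300,400:]=w
cv2.imwrite('pics/c2.png',o)
E
```

```text
wrist2 lid [252 157] 35705 [ 506.1 -116. ] [159.4 130.9] -2.3 z [53.  54.3 55.6]
wrist2 bar [252 203] 1481 [ 488.4 -115.2] [33.7 17.5] -2.9 z [81.6 85.8 87. ]
side2 lid [393 221] 251 [ 791.8 -132.7] [236.7  16.4] -90.0 z [46.2 57.1 61.4]
side2 lid [291 223] 1671 [ 498.7 -115.9] [175.3 134.9] -2.2 z [49.5 53.7 57.4]
side2 lid [413 274] 131 [ 790.2 -334.4] [130.7  16.5] 89.2 z [46.5 55.1 61.6]
side2 bar [282 214] 145 [ 472.5 -115.9] [60.1 21.9] -6.8 z [77.1 84.2 87.8]
side2 bar [353 273] 175 [ 626.5 -349.2] [62.  38.4] 5.1 z [75.8 84.  93.2]
side2 scan [332 261] 1163 [ 571.6 -348.7] [139.   58.3] 0.4 z [104.7 137.  173.6]
scene2 lid [224 241] 731 [ 533.8 -116.2] [128.9  99.3] 88.4 z [48.6 53.5 58.5]
scene2 lid [238 312] 212 [ 794.4 -145.2] [233.9  10.9] 90.0 z [53.4 57.4 61.3]
scene2 bar [220 223] 62 [ 485.8 -114. ] [42.6 18. ] -0.7 z [76.9 84.6 89.6]
scene2 bar [158 283] 110 [ 646.7 -344.4] [39.1 24.5] 88.9 z [77.  84.2 93.9]
scene2 scan [150 257] 621 [ 571.6 -349.3] [142.7  58.3] -1.6 z [103.6 137.9 174. ]
```

View pics/c2.png

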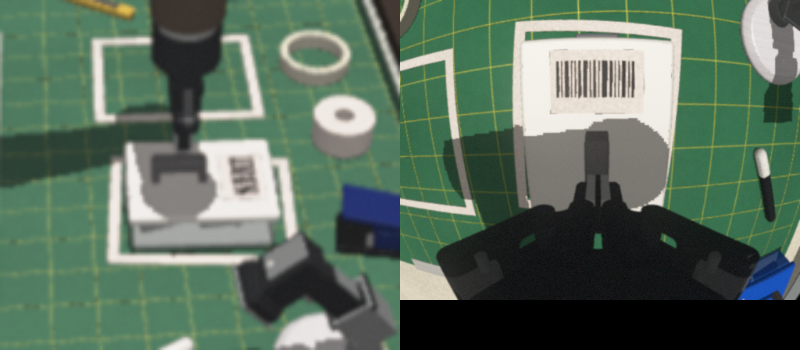

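```bash
python3 - <<'E'
from h import *
b=load('wrist2');a=load('side2');P=cloud(b)
cv2.imwrite('pics/c3.png',np.hstack([cv2.resize(b['im'][170:300,190:320],(520,520)),cv2.resize(a['im'][185:250,245:280],(280,520))]))
for v in range(170,290,8): print(v,[tuple((P[v,u]*1000).round().astype(int)) for u in (236,246,253,260,270)])
E
```

```text
170 [(np.int64(503), np.int64(-106), np.int64(54)), (np.int64(505), np.int64(-112), np.int64(64)), (np.int64(505), np.int64(-117), np.int64(64)), (np.int64(505), np.int64(-121), np.int64(64)), (np.int64(502), np.int64(-128), np.int64(54))]
178 [(np.int64(498), np.int64(-105), np.int64(55)), (np.int64(505), np.int64(-113), np.int64(84)), (np.int64(505), np.int64(-117), np.int64(83)), (np.int64(505), np.int64(-121), np.int64(84)), (np.int64(497), np.int64(-128), np.int64(54))]
186 [(np.int64(500), np.int64(-107), np.int64(83)), (np.int64(501), np.int64(-113), np.int64(86)), (np.int64(501), np.int64(-117), np.int64(86)), (np.int64(501), np.int64(-121), np.int64(86)), (np.int64(492), np.int64(-128), np.int64(55))]
194 [(np.int64(496), np.int64(-107), np.int64(83)), (np.int64(496), np.int64(-113), np.int64(86)), (np.int64(496), np.int64(-117), np.int64(86)), (np.int64(497), np.int64(-120), np.int64(87)), (np.int64(486), np.int64(-127), np.int64(53))]
202 [(np.int64(481), np.int64(-104), np.int64(54)), (np.int64(492), np.int64(-112), np.int64(86)), (np.int64(491), np.int64(-116), np.int64(
[... 1837 characters left out ...]
), np.int64(149)), (np.int64(488), np.int64(-114), np.int64(148)), (np.int64(481), np.int64(-116), np.int64(138)), (np.int64(487), np.int64(-119), np.int64(148)), (np.int64(488), np.int64(-123), np.int64(148))]
274 [(np.int64(487), np.int64(-110), np.int64(152)), (np.int64(487), np.int64(-114), np.int64(153)), (np.int64(477), np.int64(-116), np.int64(137)), (np.int64(487), np.int64(-119), np.int64(153)), (np.int64(488), np.int64(-122), np.int64(154))]
282 [(np.int64(487), np.int64(-110), np.int64(158)), (np.int64(484), np.int64(-114), np.int64(152)), (np.int64(474), np.int64(-116), np.int64(139)), (np.int64(484), np.int64(-119), np.int64(153)), (np.int64(487), np.int64(-122), np.int64(158))]
```

View pics/c3.png

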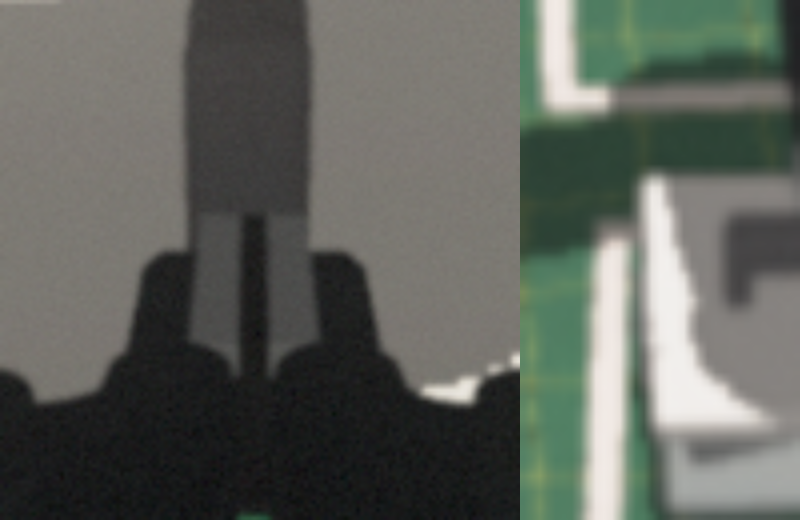

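```bash
python3 - <<'E'
from h import *
for f in('side2','scene2'):
    c=load(f);P=cloud(c)*1000
    m=(abs(P[...,0]-475)<30)&(abs(P[...,1]+115)<30)&(P[...,2]>72)&(c['d']>0)
    for lo in range(70,190,8):
        q=P[m&(P[...,2]>=lo)&(P[...,2]<lo+8)]
        if len(q): print(f,lo,len(q),q.min(0).round(),q.max(0).round())
E
```

```text
side2 70 27 [ 445. -126.   72.] [ 502. -119.   78.]
side2 78 94 [ 445. -128.   78.] [ 503. -102.   86.]
side2 86 32 [ 445. -125.   86.] [ 503. -107.   90.]
side2 94 3 [ 467. -121.  101.] [ 473. -121.  101.]
side2 102 13 [ 464. -125.  102.] [ 485. -118.  109.]
side2 110 15 [ 464. -131.  111.] [ 484. -114.  118.]
side2 118 17 [ 464. -129.  118.] [ 484. -117.  126.]
side2 126 9 [ 469. -131.  126.] [ 483. -122.  132.]
side2 142 8 [ 461. -145.  142.] [ 483. -119.  150.]
side2 150 4 [ 462. -144.  151.] [ 472. -121.  158.]
side2 158 5 [ 459. -132.  164.] [ 487. -128.  166.]
side2 166 20 [ 458. -133.  167.] [ 492. -111.  173.]
side2 174 10 [ 459. -134.  175.] [ 492. -129.  181.]
side2 182 14 [ 459. -144.  183.] [ 491. -130.  190.]
scene2 70 8 [ 455. -123.   72.] [ 505. -109.   78.]
scene2 78 36 [ 464. -123.   78.] [ 503. -105.   86.]
scene2 86 15 [ 475. -121.   86.] [ 504. -107.   93.]
scene2 102 9 [ 478. -126.  103.] [ 486. -103.  110.]
scene2 110 15 [ 475. -128.  110.] [ 490. -103.  118.]
scene2 118 13 [ 473. -127.  119.] [ 487. -103.  126.]
scene2 126 13 [ 478. -128.  126.] [ 488. -103.  134.]
scene2 134 14 [ 464. -130.  134.] [486. -87. 141.]
scene2 142 24 [ 465. -141.  143.] [492. -91. 150.]
scene2 150 48 [ 463. -145.  150.] [490. -87. 158.]
scene2 158 29 [ 465. -145.  159.] [491. -85. 166.]
scene2 166 13 [ 466. -145.  167.] [ 496. -100.  173.]
scene2 174 18 [ 484. -133.  174.] [496. -99. 182.]
scene2 182 30 [ 479. -141.  182.] [494. -87. 190.]
```

```bash
python3 - <<'E'
from h import *
print(sensors.get_obs()['eef_pos'],sensors.get_obs()['joint_positions'])
for f in('side0','scene0'):
    c=load(f);P=cloud(c)*1000
    m=(abs(P[...,0]-625)<75)&(abs(P[...,1])<40)&(P[...,2]>90)&(c['d']>0)
    for lo in range(90,260,10):
        q=P[m&(P[...,2]>=lo)&(P[...,2]<lo+10)]
        if len(q): print(f,lo,len(q),q.min(0).round(),q.max(0).round())
print(viewer.calibration('wrist')['eye'])
E
```

```text
[ 0.47497836 -0.11496828  0.06035292] [ 9.56507662e-02  3.01110006e-01 -4.97369637e-01  2.35716087e-05
 -7.72448217e-01  1.43937774e+00]
side0 240 11 [575. -10. 242.] [674.  11. 249.]
side0 250 39 [569. -15. 250.] [680.  13. 260.]
scene0 240 11 [577. -10. 244.] [675.  12. 249.]
scene0 250 28 [575. -11. 250.] [681.  11. 260.]
[ 0.54523599 -0.11836239  0.24301334]
```

The fingertips measure about 101 mm up when shut, and 243 mm at the start. That is about 40 mm higher than the reported TCP, so the jaws closed above the bar. I'll reopen, go 38 mm lower and regrasp.

Call:
{"fn": "servo_tool", "kwargs": {"deltas": [{"x": -1,"y": 0,"z": 0,"roll": 0,"grip": 1},{"x": -1,"y": 0,"z": 0,"roll": 0,"grip": 1},{"x": -1,"y": 0,"z": 0,"roll": 0,"grip": 1},{"x": -1,"y": 0,"z": 0,"roll": 0,"grip": 1},{"x": -1,"y": 0,"z": -10,"roll": 0,"grip": 1}]}}

```text
clock: 3.15
eef_pos: [0.4753, -0.1149, 0.0512]
tool_rot: [-3.141, 0.056, -0.005]
force: [-0.2, -0.1, 0.1]
width: 0.849
grasp_force: 0.0
```

Call:
{"fn": "servo_tool", "kwargs": {"deltas": [{"x": 0,"y": 0,"z": -12,"roll": 0,"grip": 1},{"x": 0,"y": 0,"z": -22,"roll": 0,"grip": 1},{"x": 0,"y": 0,"z": -28,"roll": 0,"grip": 1},{"x": 0,"y": 0,"z": -28,"roll": 0,"grip": 1}]}}

```text
clock: 3.55
eef_pos: [0.4731, -0.115, 0.0212]
tool_rot: [3.141, -0.056, -0.004]
force: [-0.5, 0.4, 0.4]
width: 0.999
grasp_force: 0.0
```

Call:
{"fn": "servo_tool", "kwargs": {"deltas": [{"x": 0,"y": 0,"z": 0,"roll": 0,"grip": 0.3},{"x": 0,"y": 0,"z": 0,"roll": 0,"grip": 0.2},{"x": 0,"y": 0,"z": 0,"roll": 0,"grip": 0},{"x": 0,"y": 0,"z": 0,"roll": 0,"grip": 0},{"x": 0,"y": 0,"z": 0,"roll": 0,"grip": 0}]}}

```text
clock: 4.05
eef_pos: [0.4743, -0.1148, 0.0228]
tool_rot: [-3.141, 0.056, -0.001]
force: [-0.2, 1.2, 1.2]
width: 0.199
grasp_force: 51.2
```

Call:
{"fn": "servo_tool", "kwargs": {"deltas": [{"x": 0,"y": 10,"z": 0,"roll": 0,"grip": 0},{"x": 0,"y": 25,"z": 0,"roll": 0,"grip": 0},{"x": 0,"y": 45,"z": 0,"roll": 0,"grip": 0},{"x": -1,"y": 65,"z": 0,"roll": 0,"grip": 0},{"x": -1,"y": 85,"z": 0,"roll": 0,"grip": 0}]}}

```text
clock: 4.55
eef_pos: [0.4727, -0.0301, 0.0228]
tool_rot: [3.14, -0.057, -0.0]
force: [0.1, -5.5, 2.2]
width: 0.198
grasp_force: 51.5
```

Call:
{"fn": "servo_tool", "kwargs": {"deltas": [{"x": 0,"y": 20,"z": 0,"roll": 0,"grip": 0},{"x": 0,"y": 40,"z": 0,"roll": 0,"grip": 0},{"x": -1,"y": 60,"z": 0,"roll": 0,"grip": 0},{"x": -1,"y": 80,"z": 0,"roll": 0,"grip": 0},{"x": -1,"y": 100,"z": 0,"roll": 0,"grip": 0}]}}

```text
clock: 5.05
eef_pos: [0.4713, 0.0696, 0.0228]
tool_rot: [3.139, -0.057, -0.002]
force: [-0.1, -5.9, 4.0]
width: 0.2
grasp_force: 51.7
```

Call:
{"fn": "servo_tool", "kwargs": {"deltas": [{"x": 0,"y": 20,"z": 0,"roll": 0,"grip": 0},{"x": 0,"y": 40,"z": 0,"roll": 0,"grip": 0},{"x": -1,"y": 60,"z": 0,"roll": 0,"grip": 0},{"x": -1,"y": 72,"z": 0,"roll": 0,"grip": 0},{"x": -1,"y": 72,"z": 0,"roll": 0,"grip": 0}]}}

```text
clock: 5.55
eef_pos: [0.4709, 0.1435, 0.0228]
tool_rot: [-3.14, 0.054, -0.001]
force: [-3.9, 4.3, 4.2]
width: 0.197
grasp_force: 51.9
```

```bash
python3 - <<'E'
from h import *
import meas
a=grab('side','side3');meas.report('side3')
b=grab('wrist','wrist3');meas.report('wrist3')
cv2.imwrite('pics/c4.png',np.hstack([cv2.resize(a['im'][140:280,220:360],(390,390)),b['im'][:390,:400].copy()[:384] if 0 else cv2.resize(b['im'],(410,390))]))
E
```

```text
side3 lid [281 169] 1078 [495.2 139.1] [174.2 138. ] -1.3 z [48.4 53.3 57.4]
side3 lid [393 221] 247 [ 791.5 -132.8] [239.   16.8] -90.0 z [46.  56.9 61.4]
side3 lid [412 273] 132 [ 788.4 -333. ] [131.9  15.8] 89.2 z [45.9 53.4 60.4]
side3 bar [273 163] 94 [468.6 135.1] [62.1 28.1] -6.5 z [76.5 83.6 90.9]
side3 bar [353 273] 178 [ 626.5 -348.8] [63.5 39.3] 3.5 z [75.8 84.5 93.9]
side3 tape [281 180] 700 [494.4 141.1] [227.2 199.4] -1.3 z [-2.8  0.7  4.6]
side3 tape [336 173] 140 [679.8 171. ] [131.5  94.3] -75.0 z [-2.7  3.3 10.8]
side3 tape [336 171] 102 [689.9 172.5] [60.2 58.2] 32.0 z [-2.1  3.6 10.8]
side3 tape [347 201] 153 [699.1  24.8] [144.6  83.6] 75.7 z [-3.2  2.3 11. ]
side3 tape [281 190] 109 [491.9  82. ] [160.2  12.7] -2.3 z [-0.1  6.7 11.6]
side3 tape [291 241] 1154 [ 499.9 -135.9] [247.9 228.1] 84.8 z [-3.   0.8  4.3]
side3 tape [343 293] 423 [ 607.1 -346.7] [126.3 120.5] -34.6 z [-0.6  8.3 11.7]
side3 scan [332 261] 1171 [ 572.1 -351.2] [139.4  61.5] -1.5 z [105.  137.3 173.7]
wrist3 lid [253 148] 45828 [514.9 141.2] [136.9 130.6] -2.0 z [53.  54.3 55.7]
wrist3 lid [233 307] 103 [418.5 158.1] [14.1  5.1] 4.6 z [53.2 54.2 55.2]
wrist3 lid [274 307] 126 [417.7 131.5] [16.2  5.9] 0.9 z [53.  54.  55.2]
wrist3 bar [253 253] 5651 [471.  145.4] [64.1 41.9] -21.9 z [79.2 85.9 90.6]
wrist3 tape [253 141] 6358 [509.  140.7] [192.3 182.1] -1.7 z [0.2 1.5 2.7]
wrist3 tape [469 144] 4505 [503.5 -85.9] [222.  129.4] -4.6 z [0.1 1.3 2.5]
```

View pics/c4.png

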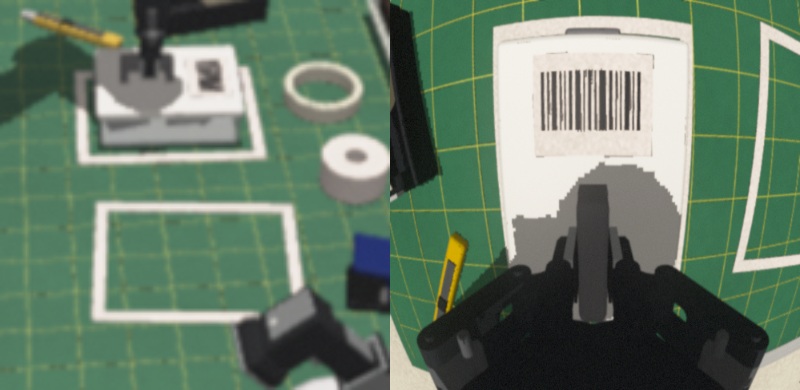

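The box stands squarely inside the outline: lid centre y is 141 against a tape centre of 141, and yaw is −2.0° against −1.7°. I'll release it, rise and go to the scanner.

Call:
{"fn": "servo_tool", "kwargs": {"deltas": [{"x": 0,"y": 0,"z": 0,"roll": 0,"grip": 0.4},{"x": 0,"y": 0,"z": 0,"roll": 0,"grip": 0.8},{"x": 0,"y": 0,"z": 0,"roll": 0,"grip": 0.9},{"x": 0,"y": 0,"z": 0,"roll": 0,"grip": 0.9},{"x": 0,"y": 0,"z": 20,"roll": 0,"grip": 1}]}}

```text
clock: 6.15
eef_pos: [0.4691, 0.1407, 0.0404]
tool_rot: [3.138, -0.058, -0.008]
force: [0.4, 0.3, -0.5]
width: 0.996
grasp_force: 0.0
```

Call:
{"fn": "servo_tool", "kwargs": {"deltas": [{"x": 0,"y": 0,"z": 45,"roll": 0,"grip": 1},{"x": 0,"y": 0,"z": 90,"roll": 0,"grip": 1},{"x": 10,"y": -35,"z": 120,"roll": 0,"grip": 1},{"x": 20,"y": -75,"z": 140,"roll": 0,"grip": 1},{"x": 30,"y": -120,"z": 150,"roll": 0,"grip": 1}]}}

```text
clock: 6.65
eef_pos: [0.5024, 0.0214, 0.1951]
tool_rot: [-3.14, 0.053, -0.008]
force: [1.7, 0.4, 0.1]
width: 1.0
grasp_force: 0.0
```

Call:
{"fn": "servo_tool", "kwargs": {"deltas": [{"x": 8,"y": -45,"z": 0,"roll": 0,"grip": 1},{"x": 16,"y": -90,"z": 0,"roll": 0,"grip": 1},{"x": 24,"y": -135,"z": 0,"roll": 0,"grip": 1},{"x": 32,"y": -180,"z": 0,"roll": 0,"grip": 1},{"x": 40,"y": -225,"z": 0,"roll": 0,"grip": 1}]}}

```text
clock: 7.15
eef_pos: [0.5409, -0.2051, 0.1923]
tool_rot: [-3.141, 0.057, -0.0]
force: [1.4, 0.3, -0.7]
width: 0.999
grasp_force: 0.0
```

```bash
cat > fit.py <<'E'
from h import *
from scipy.optimize import least_squares
B=[((-28,35),(-22,22),(-20,20)),((35,55),(-29,29),(-23.5,23.5)),((-25,9),(-14,14),(-125,-20))]
def sdf(q):
    D=[]
    for b in B:
        b=np.array(b,float);c=b.mean(1);h=(b[:,1]-b[:,0])/2
        d=abs(q-c)-h
        D.append(np.linalg.norm(np.maximum(d,0),axis=1)+np.minimum(d.max(1),0))
    return np.min(D,0)
def pts(fs,lo,hi):
    out=[]
    for f in fs:
        c=load(f);P=cloud(c)*1000
        p=P[(c['d']>0)&np.all((P>lo)&(P<hi),-1)]
        if len(p)>700:p=p[np.random.default_rng(0).choice(len(p),700,False)]
        print(f,len(p));out.append(p)
    return np.vstack(out)
def pose(x):
    # x own: f=yaw direction (pi+yaw), pitched down
    a=np.pi+x[3];fv=np.array([np.cos(a),np.sin(a),0]);up=np.array([0,0,1.])
    X=np.cos(x[4])*fv-np.sin(x[4])*up;Z=np.sin(x[4])*fv+np.cos(x[4])*up
    return np.array([X,np.cross(Z,X),Z]).T
def fit(p,x0):
    r=least_squares(lambda x:sdf((p-x[:3])@pose(x)),x0,loss='soft_l1',f_scale=2,x_scale=[1,1,1,.02,.02])
    print('xyz',r.x[:3].round(1),'yaw',np.degrees(r.x[3]).round(1),'pitch',np.degrees(r.x[4]).round(1),'med',np.median(abs(r.fun)).round(2));return r.x
E
python3 - <<'E'
from fit import *
o=sensors.get_obs();print(o['eef_pos'],o['clock'])
grab('wrist','wrist4')
lo,hi=[480,-420,106],[680,-280,185]
for fs in(['wrist4'],['side3'],['scene2'],['wrist4','side3','scene2']):
    try: fit(pts(fs,lo,hi),[558,-349,145,0,np.radians(41)])
    except Exception as e: print(e)
E
```

```text
[ 0.54086783 -0.20505361  0.19229367] 7.15
wrist4 700
xyz [ 557.1 -347.9  145.5] yaw 1.4 pitch 43.1 med 0.63
side3 700
xyz [ 557.4 -346.   145.3] yaw 0.7 pitch 43.7 med 1.18
scene2 567
xyz [ 555.9 -347.2  145. ] yaw -0.1 pitch 43.2 med 1.6
wrist4 700
side3 700
scene2 567
xyz [ 556.9 -347.   145.1] yaw 1.1 pitch 43.3 med 1.09
```

Call:
{"fn": "servo_tool", "kwargs": {"deltas": [{"x": 6,"y": -45,"z": 0,"roll": 0.02,"grip": 1},{"x": 12,"y": -90,"z": 0,"roll": 0.05,"grip": 1},{"x": 16,"y": -130,"z": 0,"roll": 0.05,"grip": 1},{"x": 16,"y": -142,"z": -10,"roll": 0.05,"grip": 1},{"x": 16,"y": -142,"z": -40,"roll": 0.05,"grip": 1}]}}

```text
clock: 7.7
eef_pos: [0.5584, -0.3481, 0.1541]
tool_rot: [3.139, 0.018, 0.009]
force: [0.2, 0.7, -0.3]
width: 0.999
grasp_force: 0.0
```

Call:
{"fn": "servo_tool", "kwargs": {"deltas": [{"x": 0,"y": 0,"z": -25,"roll": 0,"grip": 1},{"x": 0,"y": 0,"z": -50,"roll": 0,"grip": 1},{"x": 0,"y": 0,"z": -68,"roll": 0,"grip": 1},{"x": 0,"y": 0,"z": -68,"roll": 0,"grip": 1}]}}

```text
clock: 8.1
eef_pos: [0.5544, -0.3435, 0.0806]
tool_rot: [-3.138, -0.022, 0.011]
force: [-0.2, -0.3, -0.3]
width: 1.001
grasp_force: 0.0
```

Call:
{"fn": "servo_tool", "kwargs": {"deltas": [{"x": 0,"y": 0,"z": 0,"roll": 0,"grip": 1},{"x": 0,"y": 0,"z": 0,"roll": 0,"grip": 0.75},{"x": 0,"y": 0,"z": 0,"roll": 0,"grip": 0.7}], "squeeze": 40}}

```text
clock: 8.4
eef_pos: [0.5578, -0.3452, 0.0859]
tool_rot: [3.14, 0.023, 0.004]
force: [-0.2, 0.5, 0.4]
width: 0.707
grasp_force: 0.0
```

Call:
{"fn": "servo_tool", "kwargs": {"deltas": [{"x": 0,"y": -2,"z": -1,"roll": 0,"grip": 0.6},{"x": 0,"y": -2,"z": -1,"roll": 0,"grip": 0.5},{"x": 0,"y": -2,"z": -1,"roll": 0,"grip": 0.3},{"x": 0,"y": -2,"z": -1,"roll": 0,"grip": 0},{"x": 0,"y": -2,"z": -1,"roll": 0,"grip": 0}]}}

```text
clock: 8.9
eef_pos: [0.5573, -0.3472, 0.0842]
tool_rot: [3.141, 0.023, 0.001]
force: [-1.5, -0.5, 4.5]
width: 0.514
grasp_force: 36.6
```

Call:
{"fn": "servo_tool", "kwargs": {"deltas": [{"x": -6.7,"y": 0,"z": 7.4,"roll": 0,"grip": 0},{"x": -13.4,"y": 0,"z": 14.8,"roll": 0,"grip": 0},{"x": -20.1,"y": 0,"z": 22.2,"roll": 0,"grip": 0},{"x": -26.8,"y": 0,"z": 29.6,"roll": 0,"grip": 0},{"x": -33.5,"y": 0,"z": 37,"roll": 0,"grip": 0}]}}

```text
clock: 9.4
eef_pos: [0.5237, -0.3471, 0.1215]
tool_rot: [3.141, 0.022, 0.004]
force: [4.6, -0.5, -0.7]
width: 0.514
grasp_force: 37.3
```

Call:
{"fn": "servo_tool", "kwargs": {"deltas": [{"x": -6.7,"y": 0,"z": 7.4,"roll": 0,"grip": 0},{"x": -10,"y": 0,"z": 14,"roll": 0,"grip": 0},{"x": -10,"y": 0,"z": 24,"roll": 0,"grip": 0},{"x": -10,"y": 0,"z": 34,"roll": 0,"grip": 0},{"x": -10,"y": 0,"z": 34,"roll": 0,"grip": 0}]}}

```text
clock: 9.9
eef_pos: [0.5144, -0.3476, 0.1564]
tool_rot: [3.14, 0.023, 0.004]
force: [0.5, -0.5, -1.4]
width: 0.514
grasp_force: 37.6
```

```bash
python3 - <<'E'
from fit import *
o=sensors.get_obs();print(o['eef_pos'],o['clock'],o['width'],o['grasp_force'])
grab('side','side5');grab('scene','scene5')
T=o['eef_pos']*1000
P=pts(['side5','scene5'],T+[-70,-35,-60],T+[115,35,85])
x0=[*(T+[0,0,60]),0.02,np.radians(42)]
fit(P[sdf((P-x0[:3])@pose(x0))<12],x0)
# stand
for f in('side5','scene5'):
    c=load(f);Q=cloud(c)*1000
    m=(c['d']>0)&(Q[...,0]>560)&(Q[...,0]<700)&(abs(Q[...,1]+347)<70)
    for z in range(10,130,10):
        q=Q[m&(Q[...,2]>z)&(Q[...,2]<z+10)]
        if len(q)>2: print(f,z,len(q),np.percentile(q,3,0).round(),np.percentile(q,97,0).round())
E
```

```text
[ 0.51440217 -0.34757124  0.15644584] 9.9 0.5140173693610544 37.57152020931244
side5 700
scene5 623
xyz [ 513.1 -347.   215.9] yaw 1.4 pitch 41.9 med 1.51
side5 10 812 [ 565. -395.   10.] [ 653. -303.   17.]
side5 20 35 [ 627. -360.   20.] [ 655. -345.   29.]
side5 30 11 [ 630. -366.   32.] [ 656. -353.   40.]
side5 40 20 [ 623. -366.   42.] [ 649. -361.   50.]
side5 50 48 [ 616. -366.   51.] [ 657. -327.   59.]
side5 60 104 [ 611. -367.   61.] [ 667. -327.   70.]
side5 70 143 [ 597. -367.   71.] [ 661. -327.   80.]
side5 80 134 [ 599. -367.   80.] [ 653. -326.   89.]
side5 90 62 [ 614. -367.   90.] [ 646. -326.   99.]
side5 100 61 [ 625. -367.  101.] [ 641. -325.  109.]
side5 110 3 [ 633. -346.  111.] [ 637. -328.  111.]
side5 120 10 [ 587. -360.  122.] [ 600. -357.  130.]
scene5 10 437 [ 570. -394.   10.] [ 661. -296.   19.]
scene5 20 21 [ 588. -380.   20.] [ 658. -304.   27.]
scene5 30 10 [ 655. -351.   32.] [ 660. -335.   39.]
scene5 40 11 [ 657. -352.   41.] [ 663. -338.   50.]
scene5 50 4 [ 659. -353.   55.] [ 664. -330.   59.]
scene5 60 49 [ 604. -362.   61.] [ 666. -325.   70.]
scene5 70 95 [ 598. -363.   70.] [ 662. -325.   80.]
scene5 80 78 [ 599. -363.   80.] [ 656. -327.   90.]
scene5 90 58 [ 617. -364.   91.] [ 648. -326.   99.]
scene5 100 51 [ 628. -365.  101.] [ 642. -325.  109.]
```

The scanner is out, with its origin at (513,−347,216) and pitch 42°. The tool can't tilt. So I'll lay the handle over the fixed holster's rear rim at (638,109) and turn the scanner in the pads by following an arc at low squeeze.

Call:
{"fn": "servo_tool", "kwargs": {"deltas": [{"x": 20,"y": 0,"z": 12,"roll": 0,"grip": 0},{"x": 45,"y": 0,"z": 12,"roll": 0,"grip": 0},{"x": 67,"y": 0,"z": 10,"roll": 0,"grip": 0},{"x": 67,"y": 0,"z": -5,"roll": 0,"grip": 0},{"x": 67,"y": 0,"z": -20,"roll": 0,"grip": 0}]}}

```text
clock: 10.5
eef_pos: [0.581, -0.3465, 0.1329]
tool_rot: [-3.141, -0.023, 0.002]
force: [-0.6, 0.9, -1.0]
width: 0.513
grasp_force: 37.6
```

Call:
{"fn": "servo_tool", "kwargs": {"deltas": [{"x": -8,"y": 0,"z": -1,"roll": 0,"grip": 0},{"x": -13,"y": 0,"z": -6,"roll": 0,"grip": 0},{"x": -19,"y": 0,"z": -11,"roll": 0,"grip": 0},{"x": -24,"y": 0,"z": -16,"roll": 0,"grip": 0},{"x": -29,"y": 0,"z": -22,"roll": 0,"grip": 0}], "squeeze": 22}}

```text
clock: 11.0
eef_pos: [0.5521, -0.3474, 0.1141]
tool_rot: [3.14, 0.023, 0.005]
force: [2.0, 1.1, 3.2]
width: 0.508
grasp_force: 39.5
```

```bash
cat > chk.py <<'E'
from fit import *
import sys
def chk(t,p0):
    o=sensors.get_obs();T=o['eef_pos']*1000;print(T.round(1),o['clock'],o['width'],o['grasp_force'])
    fs=[]
    for n in('side','scene'): grab(n,n+t);fs.append(n+t)
    x0=[*(T+[0,0,60]),0.02,np.radians(p0)]
    P=pts(fs,T+[-140,-32,-60],T+[140,32,200]);P=P[sdf((P-x0[:3])@pose(x0))<12];return fit(P,x0)
if __name__=='__main__': chk(sys.argv[1],float(sys.argv[2]))
E
python3 chk.py 6 58
```

```text
[ 552.1 -347.4  114.1] 11.0 0.5082097860325367 39.46517050266266
side6 700
scene6 700
xyz [ 552.5 -346.5  173.3] yaw 0.9 pitch 55.9 med 1.45
```

Call:
{"fn": "servo_tool", "kwargs": {"deltas": [{"x": -8,"y": 0,"z": -13,"roll": 0,"grip": 0},{"x": -14.5,"y": 0,"z": -26.5,"roll": 0,"grip": 0},{"x": -19,"y": 0,"z": -41,"roll": 0,"grip": 0},{"x": -21,"y": 0,"z": -56,"roll": 0,"grip": 0},{"x": -21,"y": 0,"z": -59,"roll": 0,"grip": 0}]}}

```text
clock: 11.6
eef_pos: [0.5279, -0.3474, 0.0524]
tool_rot: [-3.141, -0.02, 0.008]
force: [-3.5, -1.4, 4.5]
width: 0.513
grasp_force: 38.0
```

```bash
python3 chk.py 7 88
```

```text
[ 527.9 -347.4   52.4] 11.6 0.513482960695042 37.9796826839447
side7 700
scene7 700
xyz [ 531.8 -346.4  117.3] yaw 0.1 pitch 88.6 med 1.49
```

Call:
{"fn": "servo_tool", "kwargs": {"deltas": [{"x": 0,"y": 0,"z": -2,"roll": 0,"grip": 0},{"x": 0,"y": 0,"z": -4,"roll": 0,"grip": 0},{"x": 0,"y": 0,"z": -4,"roll": 0,"grip": 0}]}}

```text
clock: 12.0
eef_pos: [0.5302, -0.3471, 0.0498]
tool_rot: [3.141, 0.022, -0.001]
force: [-2.3, -1.1, 3.2]
width: 0.511
grasp_force: 37.9
```

Call:
{"fn": "servo_tool", "kwargs": {"deltas": [{"x": 0,"y": 0,"z": 15,"roll": 0,"grip": 0},{"x": -10,"y": 0,"z": 45,"roll": 0,"grip": 0},{"x": -15,"y": 0,"z": 90,"roll": 0,"grip": 0},{"x": -15,"y": 0,"z": 130,"roll": 0,"grip": 0},{"x": -15,"y": 0,"z": 130,"roll": 0,"grip": 0}], "squeeze": 60}}

```text
clock: 12.5
eef_pos: [0.5191, -0.3485, 0.1861]
tool_rot: [3.135, 0.025, 0.018]
force: [0.7, -0.8, -1.1]
width: 0.511
grasp_force: 56.0
```

```bash
python3 chk.py 8 90; python3 - <<'E'
from h import *
a=load('side8')['im'];b=load('scene8')['im']
cv2.imwrite('pics/c8.png',np.hstack([cv2.resize(a[150:310,230:390],(400,400)),cv2.resize(b[180:300,100:220],(400,400))]))
E
```

```text
[ 519.1 -348.5  186.1] 12.5 0.5113844916263461 56.009899377822876
side8 700
scene8 700
xyz [ 520.7 -347.6  247.9] yaw 1.3 pitch 92.0 med 1.6
```

View pics/c8.png

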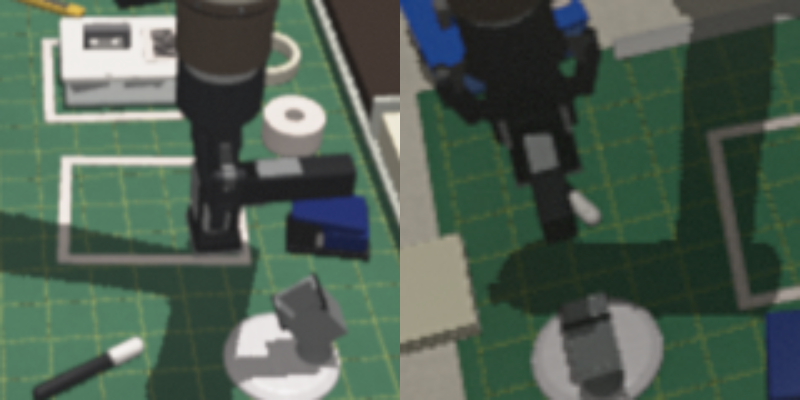

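Call:
{"fn": "servo_tool", "kwargs": {"deltas": [{"x": 2,"y": 25,"z": 0,"roll": 0,"grip": 0},{"x": 5,"y": 60,"z": 0,"roll": 0,"grip": 0},{"x": 7,"y": 95,"z": 0,"roll": 0,"grip": 0},{"x": 9,"y": 130,"z": 0,"roll": 0,"grip": 0},{"x": 11,"y": 165,"z": 0,"roll": 0,"grip": 0}]}}

```text
clock: 13.1
eef_pos: [0.525, -0.18, 0.1766]
tool_rot: [-3.14, -0.022, 0.008]
force: [0.6, -0.1, -1.7]
width: 0.51
grasp_force: 55.9
```

Call:
{"fn": "servo_tool", "kwargs": {"deltas": [{"x": 2,"y": 35,"z": 0,"roll": 0,"grip": 0},{"x": 5,"y": 70,"z": 0,"roll": 0,"grip": 0},{"x": 7,"y": 105,"z": 0,"roll": 0,"grip": 0},{"x": 9,"y": 140,"z": 0,"roll": 0,"grip": 0},{"x": 11,"y": 175,"z": 0,"roll": 0,"grip": 0}]}}

```text
clock: 13.6
eef_pos: [0.5358, -0.0054, 0.1767]
tool_rot: [3.141, 0.022, -0.008]
force: [0.3, 0.1, -1.8]
width: 0.509
grasp_force: 55.9
```

Call:
{"fn": "servo_tool", "kwargs": {"deltas": [{"x": 2,"y": 35,"z": -5,"roll": 0,"grip": 0},{"x": 4,"y": 70,"z": -10,"roll": 0,"grip": 0},{"x": 5,"y": 105,"z": -20,"roll": 0,"grip": 0},{"x": 5,"y": 130,"z": -30,"roll": 0,"grip": 0},{"x": 5,"y": 147,"z": -31,"roll": 0,"grip": 0}]}}

```text
clock: 14.1
eef_pos: [0.54, 0.1411, 0.1445]
tool_rot: [3.139, 0.024, -0.011]
force: [-0.1, -0.9, -1.6]
width: 0.511
grasp_force: 55.9
```

Call:
{"fn": "servo_tool", "kwargs": {"deltas": [{"x": 0,"y": 0,"z": 0,"roll": 0,"grip": 0},{"x": 0,"y": 0,"z": 0,"roll": 0,"grip": 0},{"x": 0,"y": 0,"z": 0,"roll": 0,"grip": 0},{"x": 0,"y": 0,"z": 0,"roll": 0,"grip": 0},{"x": 0,"y": 0,"z": 0,"roll": 0,"grip": 0}]}}

```text
clock: 14.6
eef_pos: [0.5426, 0.1393, 0.1487]
tool_rot: [-3.141, -0.02, -0.001]
force: [0.7, 0.3, -2.4]
width: 0.509
grasp_force: 55.9
```

```bash
python3 - <<'E'
import chk,meas
from fit import *
x=chk.chk('9',91);Rm=pose(x);print('window',(x[:3]+55*Rm[:,0]).round(1))
for f in('side9','scene9'):
    P=pts([f],x[:3]+[-140,-32,-70],x[:3]+[140,32,60]);x0=x.copy();fit(P[sdf((P-x[:3])@Rm)<12],x0)
meas.report('side9',False);meas.report('scene9',False)
a=load('side9')['im'];b=load('scene9')['im']
cv2.imwrite('pics/c9.png',np.hstack([cv2.resize(a[70:230,220:380],(400,400)),cv2.resize(b[150:310,200:360],(400,400))]))
E
```

```text
[542.6 139.3 148.7] 14.6 0.5093587221356214 55.91254949569702
side9 700
scene9 700
xyz [546.1 139.8 212.2] yaw 0.9 pitch 91.0 med 1.52
window [547.1 139.8 157.2]
side9 700
xyz [546.7 139.6 211.3] yaw 1.0 pitch 91.8 med 1.67
scene9 700
xyz [545.8 139.4 212.5] yaw 1.3 pitch 90.6 med 1.31
side9 lid [280 169] 1050 [494.2 141.5] [176.4 136.5] -1.7 z [48.6 53.4 57.1]
side9 lid [393 222] 262 [ 791.7 -131. ] [239.8  16.4] -90.0 z [46.6 56.4 61.2]
side9 lid [413 274] 144 [ 794.2 -334.3] [129.9  13.1] -86.0 z [46.  53.7 61.8]
side9 bar [273 162] 109 [469.5 139.7] [63.3 22.1] -0.2 z [75.7 83.6 87.9]
side9 bar [352 272] 255 [ 627.1 -345.4] [61.6 45.5] 1.9 z [76.4 82.9 93.3]
side9 scan [355 267] 66 [ 632.8 -344.9] [46.1 17.8] -85.2 z [101.  105.1 108.6]
scene9 lid [280 205] 331 [455.4 114.3] [105.4  70.5] -2.1 z [47.6 53.  58.7]
scene9 lid [238 313] 216 [ 793.8 -144.4] [235.5  12.3] -90.0 z [53.2 57.6 61. ]
scene9 bar [292 200] 42 [467.1 138.9] [70.8 12.2] -4.5 z [78.  83.2 89.3]
scene9 bar [155 271] 44 [ 603.4 -344.5] [43.4 19.7] 78.4 z [76.2 80.2 89.3]
scene9 bar [158 284] 111 [ 650.7 -344.6] [39.1 26.1] 84.8 z [76.  85.1 93.7]
scene9 scan [156 276] 57 [ 635.5 -344.8] [42.6 15.2] -81.5 z [101.  104.6 108.5]
```

View pics/c9.png

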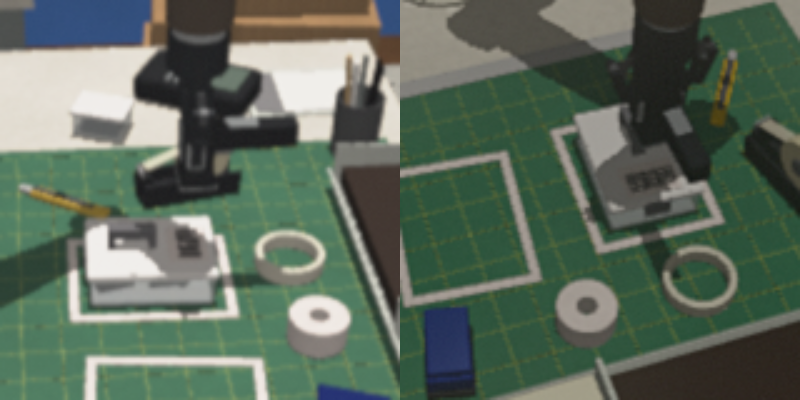

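The box is still inside its outline. The scanner hangs over the label with its window down, and I read the pitch as about 91°. I'll trim by x −4 mm and z −2 mm, settle and hand in.

Call:
{"fn": "servo_tool", "kwargs": {"deltas": [{"x": -4,"y": 0,"z": -2,"roll": 0,"grip": 0},{"x": -4,"y": 0,"z": -2,"roll": 0,"grip": 0},{"x": -4,"y": 0,"z": -2,"roll": 0,"grip": 0},{"x": -4,"y": 0,"z": -2,"roll": 0,"grip": 0},{"x": -4,"y": 0,"z": -2,"roll": 0,"grip": 0}]}}

```text
clock: 15.2
eef_pos: [0.5385, 0.1401, 0.1464]
tool_rot: [-3.141, -0.023, -0.0]
force: [-0.5, -0.0, -2.4]
width: 0.505
grasp_force: 55.9
```

```bash
python3 -c "
from plant import ctrl
print(ctrl.finish_job())"
```

```text
the job is handed in; nothing more can be done
None
```

I handed the job in at 15.2 s: the box was slid squarely into the empty outline and released, and the scanner is held with its window facing down (pitch measured about 91°), about 10 cm above the middle of the label.

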